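Walk the brazing hearth up to the fume hood

ROBOT

A 6-joint arm with a two-finger parallel gripper is mounted at the origin on the work surface. World frame = base frame: x ahead of the robot, y to its left, z up, the work surface at z = 0. Lengths are in m, angles in rad, forces in N, time in s.
With the tool pointing down it reaches from about 0.325 to 0.9 m from the base axis. Payload 6.1 kg.
Tool frame: the origin (TCP) lies at the very end of the fingers, on their centre line; the grasp point (between the pads) lies 19 mm behind it; z points along the fingers, y is the line along which they close (so a half turn about z gives the same grasp; the last joint's range is limited). The gripper opens to 87 mm and grips with 3 to 60 N. Pads are 19 mm wide; open, the fingers measure 117 mm over their backs; the gripper's body (75 mm by 190 mm) begins 51 mm behind the grasp point.
Start: joints at [-1.425, 0.22, 1.526, -0, 1.395, -0.126], TCP at [0.168, -0.602, 0.223] pointing down, gripper open.
Joint ranges: [-2.98, 2.98], [-0.91, 2.08], [0.09, 2.57], [-1.24, 4.39], [0.2, 2.65], [-2.68, 2.68]. Speed limits (rad/s): [2.57, 2.57, 3.01, 3.14, 3.14, 3.14].

INTERFACE

Orientations are given as a unit quaternion [w, x, y, z].
In Python, from workcell import env gives the robot as it stands.
- The arm moves only by the shell command python3 -m jog 'ROWS' [FORCE]. ROWS is a JSON object of lists of equal length, an entry for each row: "slide": the shift along the tool's x, y, z in mm, a list of three; "delta_rot": the turn, a rotation vector about the tool's x, y, z in degrees, a list of three; "fingers": the closure, from -1 (fully open) to 1 (shut). In form: {"slide": [[tx, ty, tz], ...], "delta_rot": [[rx, ry, rz], ...], "fingers": [fingers, ...]}. A call has 1 to 12 rows; each row is the pose to reach, as a shift and turn from the pose commanded when the call began, along the tool's axes at that moment; what a row does not reach only later rows make up. A row lasts 1/10 s, in which the tool goes at most 50 mm and 8.59 degrees, less where a joint would pass 70% of its speed; a pose out of reach is approached as far as the arm can. A call with a gripper value outside its range is refused whole. The fingers move at their own pace and stop on an object; FORCE is the grip in N (left out, the last holds). Time passes only in rows, so rows that repeat a pose let the fingers close. It gives the time, the measured TCP pose, the force, the opening and the grip force at its end, in the units of the state.
- env.get_state(): the state, without advancing time (a new reading comes with each control period).
- env.capture(name): name is "scene" or "side" or "wrist"; returns the picture (400x640x3 uint8, blue, green, red); there is no depth.
- env.camera_params(name): a dict with "camera_matrix" (3x3 intrinsics, pixels), "rvec" (rotation vector, rad) and "tvec" (3), from world to camera coordinates, as OpenCV has them. Camera axes: x right, y down, z forward; pixel columns grow to the right and rows downward; lengths in m; the calibration is good to about 2 mm. A picture is of the moment at which its call begins: read the wrist's pose just before it. camera_params takes no time and is no camera call; for the wrist camera it gives the pose at the moment of the call.
- env.sign_off(): hands the job in; it is judged then, once.
Trained networks look in the newest picture that a camera, given by its name, has taken for a name from the list of things; names that differ only in an ending like _2 or _b are one class to them, and where a whole thing is asked for, a point or a joint stands for the part that bears it (a point fixed in the world has none). Each returns a list of dicts, best first, with "p" (0 to 1); they miss things now and then, are a little off and sometimes report something else, mostly with a low value. They report only what shows in the picture. A call takes as long as a camera call.
- env.recognise(camera, thing): "location" ([x, y, z] in m, in the coordinates of the camera as it stood for that picture, good to about 4 mm: the middle of the surface that is visible of it).
The state is a dict: "t": time; "joint_pos": joint angles; "qvel": joint speeds; "effort": joint torques, N m; "ee_pos": TCP position; "tcp_rot": TCP orientation; "force": force on the tool from outside, world axes, zero at the start; "wrist_torque": the same for the moment, N m; "finger_gap": opening from 0.0 (shut) to 1.0 (fully open); "grasp_force": force on a finger pad.
Only numpy, scipy, OpenCV 4.12 (cv2) and the standard library are available. Lean on these libraries where they do the work, as an engineer would, in place of code of your own. Each camera call takes 0.05 s, during which the arm holds its last target. There are 200 camera calls.

TASK

Creep the heavy brazing hearth forward over the bench by pushing its two near corners in turn, until its far side sits flush along the bumper bar of the fume hood and centred on it, and press it home there firmly (with some 6 N against the bar) before letting go. Never push on it harder than 25 N and never let it swing more than 20 degrees out of square with the bar. The brass wire frame lying on it must ride along undisturbed and untouched, and the pliers, screwdriver and dish around it stay where they are.

Things in the scene. Friction and masses are not known exactly. Their poses are not given: they have to be found in the camera images.
- hearth: heavy low slab, firebrick in a dark steel tray, loose; 100 (x, depth) x 190 (y, width) x 45 mm high, 0.7 to 1.1 kg. Origin: centre of its underside; x points to its far side, z up. Plain upright sides, too wide to grip. Pushed 76 mm off its middle on the near side it turns about a point some 80 mm off the middle on the other side, at 4 to 12 N; leaning on it adds friction; it stays where left
- far_left (a point): upright edge of the hearth at its far left corner (hearth x 50, y 95 mm), 20 mm above the bench; axes as the hearth's
- far_right (a point): upright edge of the hearth at its far right corner (hearth x 50, y -95 mm), 20 mm above the bench; axes as the hearth's
- hood: fixed grey fume box with black slots and, along its foot, a rigid dark steel bumper bar facing the robot, 220 wide (y), 16 deep, 40 mm high; the box is 240 wide, 80 deep, 90 mm high. Origin: on the bench under the middle of the bar's front face; x points into the box (the way the hearth must go), z up. Home: hearth origin at x -50 mm, y 0 here, unturned
- wire_frame: loose brass wire frame, 95 (x) x 93 (y) mm, 5 mm wire, 90 g, lying on the hearth's top, arch 27 mm high at its far end. Origin: underside, 55 mm ahead of its near bar. It overhangs the middle of the hearth's near side by about 30 mm, 45 to 50 mm above the bench, out to 53 mm either side of the middle; the last 38 mm at each corner are free to push
- pliers: bystander: pliers with red handles, 145 x 66 x 14 mm, lying on the bench to the left; origin at the joint, underside
- dish: bystander: white ceramic dish, 70 mm across, 28 mm high, to the left of the hood; origin at the centre of its underside
- driver: bystander: screwdriver with a yellow handle, about 200 mm long, lying on the bench to the right; origin at its underside

How it is judged:
By the outcome, as a careful person would: the job done as asked, in the order asked, and still so for the second after the job is handed in, with the robot touching nothing.
It also fails if it takes over 70 s, if anything falls off the work surface, if the arm or the gripper's body presses on something with over 40 N, if the wrist force passes 120 N, or if a joint passes its speed limit or range.

## Working session

There is one attempt and no reset: what is moved stays moved. The work goes in short steps, Python scripts to look and compute and a shell command to move; the robot and the scene stay as the last step left them, time stands still between calls to the robot, and variables do not carry over. Pictures are saved under pics/ and viewed, at most 10 in all, crops included, and the job is handed in when it is done.

```bash
ls; mkdir -p pics
python3 - <<'E'
from workcell import env
import cv2,numpy as np
s=env.get_state();print({k:np.round(v,3).tolist() for k,v in s.items()})
for c in("scene","side"):
    im=env.capture(c);cv2.imwrite(f"pics/{c}0.png",im)
    p=env.camera_params(c);R=cv2.Rodrigues(np.array(p["rvec"]))[0];t=np.array(p["tvec"]).ravel()
    print(c,np.round(-R.T@t,3),np.round(p["camera_matrix"],1).tolist())
    for n in("hearth","far_left","far_right","hood","wire_frame","pliers","dish","driver"):
        for d in env.recognise(c,n)[:2]:
            print(n,round(d["p"],2),np.round(R.T@(np.array(d["location"])-t),3))
E
```

```text
pics
{'t': 0.0, 'joint_pos': [-1.425, 0.221, 1.528, -0.0, 1.395, -0.126], 'qvel': [0.0, -0.0, 0.001, -0.0, -0.001, -0.001], 'effort': [0.001, -49.461, -38.738, 0.07, 0.057, -0.0], 'ee_pos': [0.168, -0.601, 0.221], 'tcp_rot': [-0.001, 0.991, 0.135, -0.0], 'force': [-0.656, -0.614, 0.761], 'wrist_torque': [-0.051, -0.088, 0.025], 'grasp_force': 0.0, 'finger_gap': 0.998}
scene [0.972 0.374 0.673] [[376.2, 0.0, 326.2], [0.0, 376.2, 196.7], [0.0, 0.0, 1.0]]
hearth 0.81 [0.551 0.031 0.045]
far_left 0.61 [0.549 0.032 0.048]
far_right 0.8 [0.547 0.032 0.047]
hood 0.81 [0.738 0.028 0.091]
wire_frame 0.9 [0.506 0.012 0.051]
pliers 0.86 [0.516 0.305 0.014]
dish 0.87 [0.653 0.286 0.017]
driver 0.59 [ 0.558 -0.318  0.019]
driver 0.42 [0.658 0.284 0.018]
side [ 0.404 -0.723  0.729] [[431.2, 0.0, 318.3], [0.0, 431.2, 200.6], [0.0, 0.0, 1.0]]
hearth 0.72 [ 0.53  -0.033  0.047]
hearth 0.57 [ 0.499 -0.005  0.05 ]
far_left 0.94 [ 0.528 -0.031  0.046]
far_right 0.8 [ 0.533 -0.031  0.046]
hood 0.59 [ 0.702 -0.049  0.086]
wire_frame 0.58 [ 0.5   -0.008  0.049]
pliers 0.53 [0.511 0.293 0.01 ]
driver 0.61 [ 0.55  -0.33   0.022]
```

View pics/scene0.png

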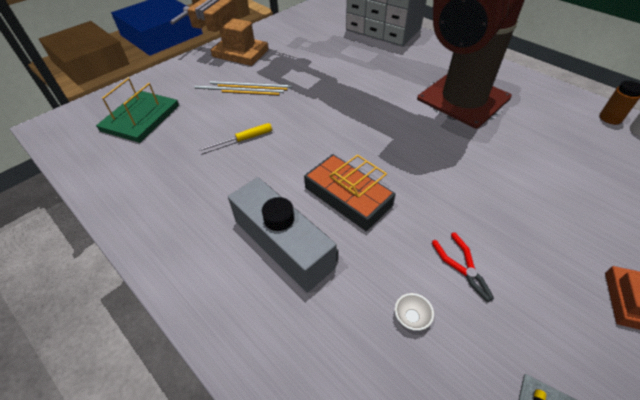

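View pics/side0.png

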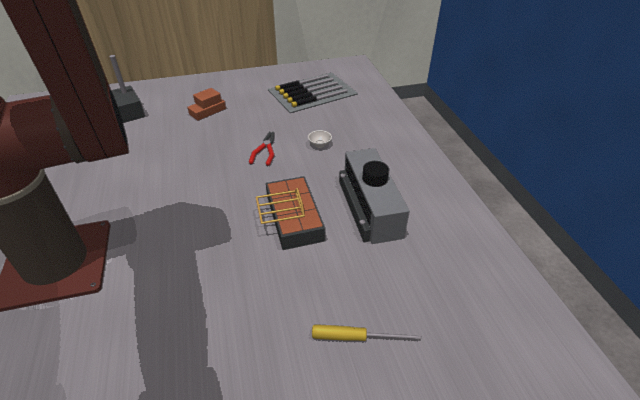

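The views show the hearth (scene ~350,190; side ~295,210), with the wire frame overhanging towards the robot. The hood is behind it, and its dark bar shows in the side view from (342,175) to (368,235). Next I'll enlarge the side view for corner positions.

Run:
```python
import cv2
a=cv2.imread("pics/side0.png")[140:255,240:420]
b=cv2.imread("pics/scene0.png")[145:295,220:420]
cv2.imwrite("pics/sc1.png",cv2.resize(a,None,fx=4.4,fy=4.4,interpolation=cv2.INTER_CUBIC))
cv2.imwrite("pics/sc2.png",cv2.resize(b,None,fx=4,fy=4,interpolation=cv2.INTER_CUBIC))
```

```text
(no output)
```

View pics/sc1.png

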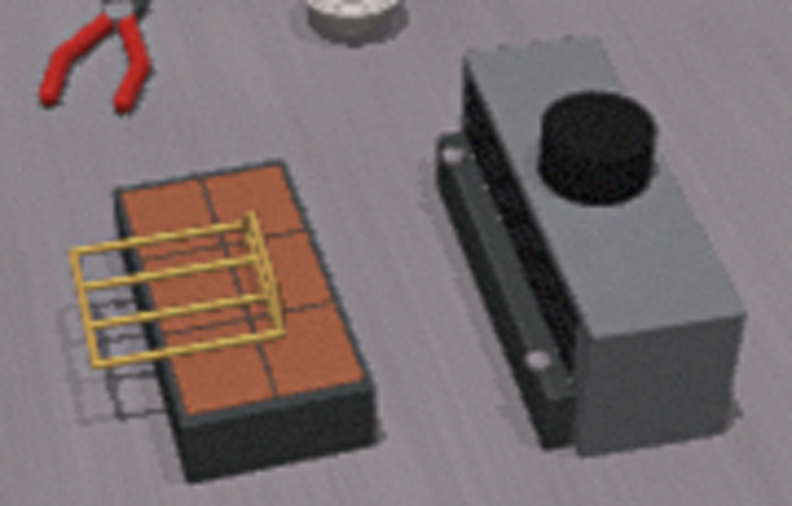

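View pics/sc2.png

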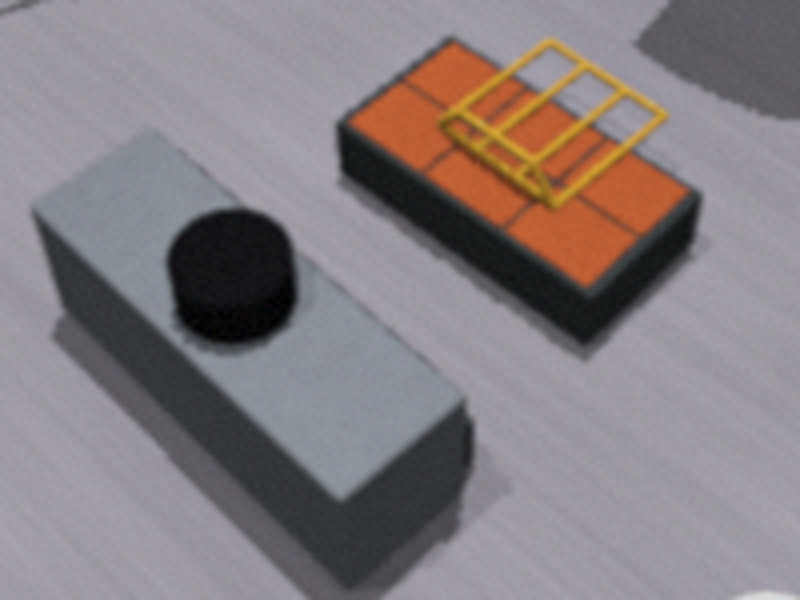

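```bash
cat > fit.py <<'E'
import cv2,numpy as np
from scipy.optimize import least_squares
def proj(p,P):
    return cv2.projectPoints(np.array(P,float),np.array(p["rvec"],float),np.array(p["tvec"],float),np.array(p["camera_matrix"],float),None)[0][:,0]
def fit(obs,x0):
    """obs: list of (cam params, local pts, pixels); returns x,y,yaw and residuals px"""
    def r(q):
        c,s=np.cos(q[2]),np.sin(q[2]);out=[]
        for p,L,px in obs:
            L=np.array(L,float)
            W=np.c_[q[0]+c*L[:,0]-s*L[:,1],q[1]+s*L[:,0]+c*L[:,1],L[:,2]]
            out.append((proj(p,W)-px).ravel())
        return np.concatenate(out)
    o=least_squares(r,x0,loss="soft_l1");return o.x,r(o.x).reshape(-1,2)
def rep(n,q,res): print(n,np.round(q[:2]*1000,1),"yaw",round(np.degrees(q[2]),2),"rms",round(float(np.sqrt((res**2).mean())),2))
E
python3 - <<'E'
from fit import *
from workcell import env
ps,pc=env.camera_params("side"),env.camera_params("scene")
S=lambda a:np.array(a)/4.4+[240,140]-.4
C=lambda a:np.array(a)/4+[220,145]-.4
def H(x,y,z):return (x*.05,y*.095,z*.045)
h=[(ps,[H(-1,1,1),H(1,1,1),H(1,-1,1),H(-1,-1,1),H(-1,-1,0),H(1,-1,0)],S([(115,190),(283,162),(372,383),(180,418),(190,482),(378,442)])),
(pc,[H(1,-1,1),H(1,1,1),H(-1,1,1),H(-1,-1,1),H(1,1,0),H(1,-1,0)],C([(340,122),(588,296),(698,197),(453,38),(585,345),(342,176)]))]
for o in(h,h[:1],h[1:]): rep("hearth",*fit(o,[.52,0,0]))
def B(x,y,z):return (.016+x*.08,y*.12,z*.09)
b=[(ps,[B(0,1,1),B(1,1,1),B(1,-1,1),B(0,-1,1),B(0,-1,0),B(1,-1,0)],S([(465,57),(603,40),(745,314),(590,340),(580,457),(735,428)])),
(pc,[B(1,-1,1),B(0,-1,1),B(0,1,1),B(1,1,1),B(1,1,0)],C([(35,207),(152,130),(467,402),(342,500),(350,588)]))]
for o in(b,b[:1],b[1:]): rep("hood",*fit(o,[.68,0,0]))
br=[(ps,[(0,.11,.04),(0,-.11,0)],S([(438,137),(546,449)]))]
rep("bar",*fit(br,[.68,0,0]))
E
```

```text
hearth [531.   11.1] yaw 0.96 rms 1.09
hearth [532.3  11.8] yaw 1.01 rms 0.88
hearth [528.6  10.4] yaw 0.62 rms 1.03
hood [6.672e+02 1.000e-01] yaw -1.68 rms 1.51
hood [669.8  -1.1] yaw -2.5 rms 1.29
hood [665.6   1.1] yaw -1.99 rms 1.22
bar [670.2  -0. ] yaw -1.46 rms 0.58
```

```bash
python3 -m jog '{"slide":[[40,-51,-18],[80,-102,-36],[120,-153,-54],[160,-204,-72],[200,-255,-90],[240,-306,-108],[280,-357,-126],[320,-408,-144],[360,-460,-162],[404,-512,-180],[404,-512,-180],[404,-512,-180]],"delta_rot":[[0,0,-7],[0,0,-14],[0,0,-21],[0,0,-28],[0,0,-35],[0,0,-42],[0,0,-49],[0,0,-56],[0,0,-63],[0,0,-70],[0,0,-74.5],[0,0,-74.5]],"fingers":[1,1,1,1,1,1,1,1,1,1,1,1]}'
python3 - <<'E'
from workcell import env
import cv2,numpy as np
p=env.camera_params("wrist");im=env.capture("wrist");cv2.imwrite("pics/w0.png",im)
R=cv2.Rodrigues(np.array(p["rvec"]))[0];print(-R.T@np.array(p["tvec"]).ravel(),R.round(2).tolist(),np.round(p["camera_matrix"]).tolist())
E
```

```text
t: 2.1
ee_pos: [0.3908, -0.0665, 0.3834]
tcp_rot: [0.001, 0.706, 0.708, 0.0]
force: [1.6, -0.9, 0.9]
finger_gap: 0.033
grasp_force: 0.0
[0.39024524 0.00755025 0.54461174] [[1.0, 0.0, 0.0], [0.0, -0.96, 0.27], [0.0, -0.27, -0.96]] [[301.0, 0.0, 325.0], [0.0, 301.0, 202.0], [0.0, 0.0, 1.0]]
```

View pics/w0.png

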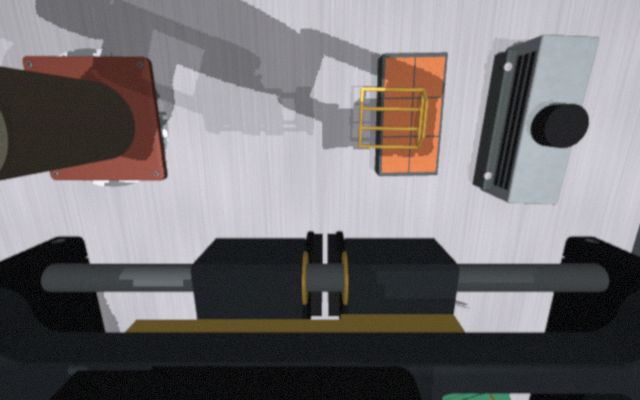

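The wrist view shows the hearth top at about (377–447, 53–175) with the frame overhanging to x≈358. The bar runs along about (475–510, 50–190).

```bash
cat > look.py <<'E'
import sys,cv2,numpy as np
from workcell import env
def unproj(p,px,z):
    K=np.array(p["camera_matrix"],float);R=cv2.Rodrigues(np.array(p["rvec"],float))[0];t=np.array(p["tvec"],float).ravel()
    u=np.c_[px,np.ones(len(px))]@np.linalg.inv(K).T@R
    c=-R.T@t;return c+u*((z-c[2])/u[:,2])[:,None]
def brick(im,p):
    h=cv2.cvtColor(im,cv2.COLOR_BGR2HSV)
    m=cv2.inRange(h,(3,120,70),(13,255,255))
    m=cv2.morphologyEx(m,cv2.MORPH_CLOSE,np.ones((7,7)));m=cv2.morphologyEx(m,cv2.MORPH_OPEN,np.ones((5,5)))
    best=None
    for c in cv2.findContours(m,cv2.RETR_EXTERNAL,cv2.CHAIN_APPROX_NONE)[0]:
        W=unproj(p,c[:,0].astype(float),.045)[:,:2]*1000
        if cv2.contourArea(c)<300 or np.hypot(*(W.mean(0)-[570,5]))>110: continue
        (x,y),(a,b),th=cv2.minAreaRect(W.astype(np.float32))
        if a>b:a,b=b,a;th+=90
        th=(th+45)%90-45
        best=(x,y,th,a,b)
    return best
def look(cams):
    for c in cams:
        p=env.camera_params(c);im=env.capture(c);r=brick(im,p)
        print(c,r and np.round(r,1))
if __name__=="__main__": look(sys.argv[1:] or ["scene","side","wrist"])
E
python3 look.py
python3 - <<'E'
import cv2
a=cv2.imread("pics/w0.png")[25:215,460:620]
cv2.imwrite("pics/wb.png",cv2.resize(a,None,fx=3,fy=3,interpolation=cv2.INTER_CUBIC))
E
```

```text
scene [528.6   9.2   1.1  92.  177.9]
side [531.1   9.1   1.1  90.2 175.7]
wrist [529.8   9.4   1.2  90.6 175.9]
```

View pics/wb.png

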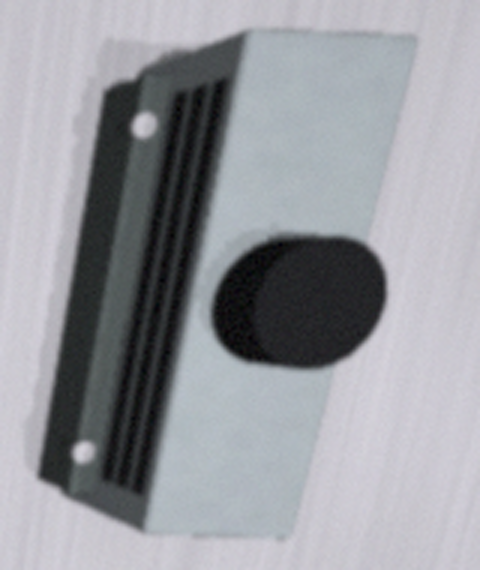

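Run:
```python
from fit import *
from look import unproj
from workcell import env
pw,ps,pc=[env.camera_params(c) for c in("wrist","side","scene")]
W=lambda a:np.array(a)/3+[460,25]-.35
S=lambda a:np.array(a)/4.4+[240,140]-.4
C=lambda a:np.array(a)/4+[220,145]-.4
B=lambda x,y,z:(.016+x*.08,y*.12,z*.09)
F=lambda y,z:(0,y*.11,z*.04)
bar=(pw,[F(1,1),F(-1,1),F(1,0),F(-1,0)],W([(140,80),(71,490),(107,90),(40,480)]))
box=(pw,[B(0,1,1),B(1,1,1),B(1,-1,1),B(0,-1,1)],W([(248,30),(417,37),(283,538),(147,530)]))
sb=(ps,[F(1,1),F(-1,0)],S([(438,137),(546,449)]))
s=(ps,[B(0,1,1),B(1,1,1),B(1,-1,1),B(0,-1,1),B(0,-1,0),B(1,-1,0)],S([(465,57),(603,40),(745,314),(590,340),(580,457),(735,428)]))
c=(pc,[B(1,-1,1),B(0,-1,1),B(0,1,1),B(1,1,1)],C([(35,207),(152,130),(467,402),(342,500)]))
for n,o in(("bar",[bar]),("box",[box]),("bar+sidebar",[bar,sb]),("w",[bar,box]),("all",[bar,box,sb,s,c])):
    rep(n,*fit(o,[.67,0,0]))
for p,px in((pw,W([(145,125),(84,452)])),(ps,S([(453,155),(539,359)]))):
    P=unproj(p,px,.042)*1000;d=P[0]-P[1];print("rivets",P.mean(0).round(1),np.degrees(np.arctan2(-d[0],d[1])).round(2),np.linalg.norm(d).round())
```

```text
bar [666.9  -1.2] yaw -1.1 rms 1.29
box [663.   -0.7] yaw -2.28 rms 1.88
bar+sidebar [668.   -1.3] yaw -1.38 rms 1.22
w [665.9  -1.5] yaw -1.19 rms 1.84
all [666.7  -1.2] yaw -1.38 rms 1.69
rivets [ 6.695e+02 -3.000e-01  4.200e+01] -1.86 170.0
rivets [672.1   0.7  42. ] -1.91 170.0
```

The bar's front face is near x≈666 mm, y≈-0.7, yaw≈-1.8°. The hearth is at (530, 9.3), yaw 1.1°. I'll approach the left corner first.

```bash
python3 -m jog '{"slide":[[40,12,40],[80,24,80],[120,34,120],[151,40,160],[151,40,200],[151,40,240],[151,40,280],[151,40,310],[151,40,340],[151,40,365],[151,40,365],[151,40,365]],"delta_rot":[[0,0,0],[0,0,0],[0,0,0],[0,0,0],[0,0,0],[0,0,0],[0,0,0],[0,0,0],[0,0,0],[0,0,0],[0,0,0],[0,0,0]],"fingers":[1,1,1,1,1,1,1,1,1,1,1,1]}'
```

```text
t: 3.5
ee_pos: [0.4299, 0.0812, 0.0172]
tcp_rot: [-0.001, 0.708, 0.707, -0.001]
force: [-0.1, -0.9, -0.0]
finger_gap: 0.006
grasp_force: 0.0
```

```bash
python3 -m jog '{"slide":[[2,8,0],[3,16,0],[3,24,0],[3,28,0],[3,31,0],[3,34,0],[3,37,0],[3,40,0],[3,43,0],[3,46,0],[3,49,0],[3,52,0]],"delta_rot":[[0,0,0],[0,0,0],[0,0,0],[0,0,0],[0,0,0],[0,0,0],[0,0,0],[0,0,0],[0,0,0],[0,0,0],[0,0,0],[0,0,0]],"fingers":[1,1,1,1,1,1,1,1,1,1,1,1]}'; python3 look.py
```

```text
t: 4.7
ee_pos: [0.4792, 0.0871, 0.0169]
tcp_rot: [-0.003, 0.707, 0.708, -0.002]
force: [-11.6, 6.0, 9.8]
finger_gap: 0.008
grasp_force: 6.7
scene [534.1   7.   -3.1  92.1 177.7]
side [537.4   6.6  -3.6  90.5 175.1]
wrist [5.646e+02 6.520e+01 3.000e-01 2.420e+01 4.140e+01]
```

```bash
python3 -m jog '{"slide":[[0,1,-1],[1,3,-1.5],[2,5,-1.5],[2.5,7,-1.5],[3,9,-1.5],[4,11,-1.5],[4.5,13,-1.5],[5,15,-1.5],[5.5,17,-1.5]],"delta_rot":[[0,0,0],[0,0,0],[0,0,0],[0,0,0],[0,0,0],[0,0,0],[0,0,0],[0,0,0],[0,0,0]],"fingers":[1,1,1,1,1,1,1,1,1]}'; python3 look.py scene side
```

```text
t: 5.75
ee_pos: [0.4995, 0.0913, 0.0189]
tcp_rot: [0.0, 0.707, 0.708, 0.0]
force: [-3.2, 0.7, -1.7]
finger_gap: 0.006
grasp_force: 1.3
scene [543.4   5.7 -11.5  91.8 177.6]
side [546.9   5.8 -11.6  89.8 175.7]
```

```bash
python3 -m jog '{"slide":[[2,-12,0],[3,-40,0],[0,-80,0],[-45,-80,0],[-90,-80,0],[-130,-80,0],[-151,-80,0],[-151,-70,0],[-151,-50,0],[-151,-42,0],[-151,-42,0]],"delta_rot":[[0,0,0],[0,0,0],[0,0,0],[0,0,0],[0,0,0],[0,0,0],[0,0,0],[0,0,0],[0,0,0],[0,0,0],[0,0,0]],"fingers":[1,1,1,1,1,1,1,1,1,1,1]}'; python3 look.py scene side
```

```text
t: 6.95
ee_pos: [0.4589, -0.0592, 0.0194]
tcp_rot: [0.001, 0.706, 0.708, 0.0]
force: [-0.2, -0.0, 0.2]
finger_gap: 0.005
grasp_force: 0.0
scene [544.    6.  -12.2  91.8 177.5]
side [550.    5.  -14.7  86.7 178.5]
```

```bash
python3 -m jog '{"slide":[[0,3,0],[0,6,0],[-1,8,-0.5],[-2,11,-1],[-3.5,14,-1],[-5,17,-1],[-6,20,-1],[-7.5,23,-1],[-8.5,26,-1],[-9.5,29,-1],[-10.5,32,-1],[-10.5,33,-1]],"delta_rot":[[0,0,0],[0,0,0],[0,0,0],[0,0,0],[0,0,0],[0,0,0],[0,0,0],[0,0,0],[0,0,0],[0,0,0],[0,0,0],[0,0,0]],"fingers":[1,1,1,1,1,1,1,1,1,1,1,1]}'; python3 look.py scene side
```

```text
t: 8.25
ee_pos: [0.4895, -0.0708, 0.0195]
tcp_rot: [-0.001, 0.707, 0.708, -0.001]
force: [-5.8, -2.3, 3.1]
finger_gap: 0.001
grasp_force: 3.1
scene [552.    6.3  -2.8  92.5 177.7]
side [567.2  49.2 -14.7  51.3  92.1]
```

```bash
python3 -m jog '{"slide":[[-2,-10,0],[-3,-46,0],[20,-48,0],[60,-48,0],[100,-48,0],[140,-48,0],[155,-48,0],[155,-46,0],[155,-25,0],[155,-8,0],[155,-5,0]],"delta_rot":[[0,0,0],[0,0,0],[0,0,0],[0,0,0],[0,0,0],[0,0,0],[0,0,0],[0,0,0],[0,0,0],[0,0,0],[0,0,0]],"fingers":[1,1,1,1,1,1,1,1,1,1,1]}'&& python3 -m jog '{"slide":[[0,3,0],[0,5,0],[0.5,8,-0.5],[1,11,-0.5],[2,14,-0.5],[2.5,17,-0.5],[3,20,-0.5],[3.5,23,-0.5],[4,26,-0.5],[4.5,29,-0.5],[5,32,-0.5],[5,33,-0.5]],"delta_rot":[[0,0,0],[0,0,0],[0,0,0],[0,0,0],[0,0,0],[0,0,0],[0,0,0],[0,0,0],[0,0,0],[0,0,0],[0,0,0],[0,0,0]],"fingers":[1,1,1,1,1,1,1,1,1,1,1,1]}'; python3 look.py scene side
```

```text
t: 9.45
ee_pos: [0.4876, 0.0837, 0.0205]
tcp_rot: [0.001, 0.707, 0.707, 0.001]
force: [-0.2, -0.7, 0.1]
finger_gap: 0.006
grasp_force: 0.0
t: 10.65
ee_pos: [0.5162, 0.0907, 0.02]
tcp_rot: [-0.002, 0.707, 0.708, -0.001]
force: [-9.2, 2.3, 7.3]
finger_gap: 0.008
grasp_force: 5.3
scene [560.7   5.7 -10.7  91.5 176.8]
side [563.6   5.2 -10.8  90.1 175.9]
```

```bash
python3 -m jog '{"slide":[[2,-12,0],[3,-40,0],[0,-72,0],[-45,-72,0],[-90,-72,0],[-130,-72,0],[-152,-72,0],[-152,-70,0],[-152,-50,0],[-152,-41,0],[-152,-39,0]],"delta_rot":[[0,0,0],[0,0,0],[0,0,0],[0,0,0],[0,0,0],[0,0,0],[0,0,0],[0,0,0],[0,0,0],[0,0,0],[0,0,0]],"fingers":[1,1,1,1,1,1,1,1,1,1,1]}'&& python3 -m jog '{"slide":[[0,3,0],[0,6,0],[-1,9,-0.5],[-2,12,-0.5],[-3.5,15,-0.5],[-4.5,18,-0.5],[-6,21,-0.5],[-7,24,-0.5],[-7.5,26,-0.5],[-7.5,26,-0.5]],"delta_rot":[[0,0,0],[0,0,0],[0,0,0],[0,0,0],[0,0,0],[0,0,0],[0,0,0],[0,0,0],[0,0,0],[0,0,0]],"fingers":[1,1,1,1,1,1,1,1,1,1]}'; python3 look.py scene side
```

```text
t: 11.85
ee_pos: [0.4805, -0.0615, 0.0206]
tcp_rot: [0.0, 0.706, 0.708, 0.0]
force: [-0.2, 0.2, 0.6]
finger_gap: 0.005
grasp_force: 0.0
t: 12.85
ee_pos: [0.5061, -0.07, 0.021]
tcp_rot: [0.0, 0.707, 0.708, 0.0]
force: [-2.5, -1.1, -1.5]
finger_gap: 0.008
grasp_force: 0.9
scene [568.3   5.3  -2.6  92.2 177.4]
side [570.  -35.1  -2.9  88.7  94.5]
```

```bash
python3 -m jog '{"slide":[[-2,-10,0],[-3,-44,0],[20,-48,0],[60,-48,0],[100,-48,0],[140,-48,0],[154,-48,0],[154,-46,0],[154,-25,0],[154,-8,0],[154,-5,0]],"delta_rot":[[0,0,0],[0,0,0],[0,0,0],[0,0,0],[0,0,0],[0,0,0],[0,0,0],[0,0,0],[0,0,0],[0,0,0],[0,0,0]],"fingers":[1,1,1,1,1,1,1,1,1,1,1]}'&& python3 -m jog '{"slide":[[0,3,0.5],[0,6,0.5],[0.5,9,0],[1,12,0],[2,15,0],[2.5,18,0],[3,21,0],[3.5,24,0],[4,27,0],[4.5,30,0],[4.5,33,0],[4.5,36,0]],"delta_rot":[[0,0,0],[0,0,0],[0,0,0],[0,0,0],[0,0,0],[0,0,0],[0,0,0],[0,0,0],[0,0,0],[0,0,0],[0,0,0],[0,0,0]],"fingers":[1,1,1,1,1,1,1,1,1,1,1,1]}'; python3 look.py scene side
```

```text
t: 14.05
ee_pos: [0.5027, 0.0833, 0.0218]
tcp_rot: [0.001, 0.707, 0.707, 0.001]
force: [0.2, 1.0, -0.6]
finger_gap: 0.004
grasp_force: 0.0
t: 15.25
ee_pos: [0.5338, 0.09, 0.0205]
tcp_rot: [-0.003, 0.707, 0.708, -0.002]
force: [-9.0, 3.0, 7.8]
finger_gap: 0.006
grasp_force: 5.7
scene [577.5   3.8 -11.4  91.3 177.5]
side [580.8   3.8 -11.6  90.1 175.6]
```

```bash
python3 -m jog '{"slide":[[2,-12,0],[3,-40,0],[0,-72,0],[-45,-72,0],[-90,-72,0],[-130,-72,0],[-151,-72,0],[-151,-70,0],[-151,-50,0],[-151,-43,0],[-151,-41,0]],"delta_rot":[[0,0,0],[0,0,0],[0,0,0],[0,0,0],[0,0,0],[0,0,0],[0,0,0],[0,0,0],[0,0,0],[0,0,0],[0,0,0]],"fingers":[1,1,1,1,1,1,1,1,1,1,1]}'&& python3 -m jog '{"slide":[[0,3,0],[0,6,0],[-1,9,-0.5],[-2,12,-0.5],[-3.5,15,-0.5],[-4.5,18,-0.5],[-6,21,-0.5],[-7,24,-0.5],[-7,25,-0.5],[-7,25,-0.5]],"delta_rot":[[0,0,0],[0,0,0],[0,0,0],[0,0,0],[0,0,0],[0,0,0],[0,0,0],[0,0,0],[0,0,0],[0,0,0]],"fingers":[1,1,1,1,1,1,1,1,1,1]}'; python3 look.py scene side
```

```text
t: 16.45
ee_pos: [0.4961, -0.0615, 0.021]
tcp_rot: [0.0, 0.706, 0.708, 0.0]
force: [-0.2, -0.2, 0.1]
finger_gap: 0.005
grasp_force: 0.0
t: 17.45
ee_pos: [0.5209, -0.0695, 0.0214]
tcp_rot: [0.0, 0.707, 0.708, -0.0]
force: [-2.1, -1.3, -1.0]
finger_gap: 0.005
grasp_force: 1.1
scene [585.    3.8  -4.1  91.7 177.8]
side [584.3 -49.4  -4.2  68.7  88.7]
```

```bash
python3 -m jog '{"slide":[[-2,-10,0],[-3,-42,0],[20,-46,0],[60,-46,0],[100,-46,0],[140,-46,0],[153,-46,0],[153,-44,0],[153,-22,0],[153,-4,0],[153,-1,0]],"delta_rot":[[0,0,0],[0,0,0],[0,0,0],[0,0,0],[0,0,0],[0,0,0],[0,0,0],[0,0,0],[0,0,0],[0,0,0],[0,0,0]],"fingers":[1,1,1,1,1,1,1,1,1,1,1]}'&& python3 -m jog '{"slide":[[0,3,0.5],[0,6,0.5],[0.5,9,0],[1,12,0],[1.5,15,-0.5],[2,18,-0.5],[2.5,21,-0.5],[3,24,-0.5],[3.5,27,-0.5],[3.5,29,-0.5],[3.5,29,-0.5]],"delta_rot":[[0,0,0],[0,0,0],[0,0,0],[0,0,0],[0,0,0],[0,0,0],[0,0,0],[0,0,0],[0,0,0],[0,0,0],[0,0,0]],"fingers":[1,1,1,1,1,1,1,1,1,1,1]}'; python3 look.py scene side
```

```text
t: 18.65
ee_pos: [0.5219, 0.0823, 0.0222]
tcp_rot: [0.001, 0.707, 0.707, 0.001]
force: [-0.6, -0.5, 0.7]
finger_gap: 0.005
grasp_force: 0.0
t: 19.75
ee_pos: [0.5474, 0.088, 0.0214]
tcp_rot: [-0.001, 0.707, 0.708, -0.001]
force: [-3.4, 2.2, 0.0]
finger_gap: 0.004
grasp_force: 2.2
scene [592.1   2.5 -10.4  91.4 177.2]
side [595.1   2.7 -10.7  90.3 175.6]
```

```bash
python3 -m jog '{"slide":[[2,-12,0],[3,-40,0],[0,-68,0],[-45,-69,0],[-90,-69,0],[-130,-69,0],[-150,-69,0],[-150,-67,0],[-150,-48,0],[-150,-41,0],[-150,-39,0]],"delta_rot":[[0,0,0],[0,0,0],[0,0,0],[0,0,0],[0,0,0],[0,0,0],[0,0,0],[0,0,0],[0,0,0],[0,0,0],[0,0,0]],"fingers":[1,1,1,1,1,1,1,1,1,1,1]}'&& python3 -m jog '{"slide":[[0,3,0],[0,6,0],[-1,9,-0.5],[-2,12,-0.5],[-3.5,15,-0.5],[-4.5,18,-0.5],[-6,21,-0.5],[-7,24,-0.5],[-7.5,26,-0.5],[-7.5,26,-0.5]],"delta_rot":[[0,0,0],[0,0,0],[0,0,0],[0,0,0],[0,0,0],[0,0,0],[0,0,0],[0,0,0],[0,0,0],[0,0,0]],"fingers":[1,1,1,1,1,1,1,1,1,1]}'; python3 look.py scene side
```

```text
t: 20.95
ee_pos: [0.5108, -0.0622, 0.0222]
tcp_rot: [0.001, 0.706, 0.708, 0.0]
force: [-0.3, -0.5, 0.6]
finger_gap: 0.007
grasp_force: 0.0
t: 21.95
ee_pos: [0.5344, -0.0706, 0.022]
tcp_rot: [-0.001, 0.707, 0.708, -0.001]
force: [-4.8, -1.8, 2.0]
finger_gap: 0.006
grasp_force: 2.5
scene [597.9   2.4  -4.   91.9 177.6]
side [598.2 -49.9  -3.9  70.7  87.4]
```

```bash
python3 -m jog '{"slide":[[-4,-20,0],[-8,-50,-20],[-8,-60,-60],[-5,-60,-110],[0,-40,-150],[0,-10,-180],[0,20,-200],[0,50,-210],[0,60,-210],[0,60,-210],[0,60,-210]],"delta_rot":[[0,0,0],[0,0,0],[0,0,0],[0,0,0],[0,0,0],[0,0,0],[0,0,0],[0,0,0],[0,0,0],[0,0,0],[0,0,0]],"fingers":[1,1,1,1,1,1,1,1,1,1,1]}'; python3 look.py
python3 - <<'E'
from workcell import env
import cv2,numpy as np,json
p=env.camera_params("wrist");im=env.capture("wrist");cv2.imwrite("pics/w1.png",im)
json.dump({k:np.array(v).tolist() for k,v in p.items()},open("w1.json","w"))
cv2.imwrite("pics/w1z.png",cv2.resize(im[0:240,180:500],None,fx=2.5,fy=2.5,interpolation=cv2.INTER_CUBIC))
E
```

```text
t: 23.15
ee_pos: [0.5941, -0.0699, 0.2307]
tcp_rot: [-0.001, 0.707, 0.708, -0.001]
force: [-0.1, -0.3, -0.5]
finger_gap: 0.009
grasp_force: 0.0
scene [598.1   2.2  -4.   91.7 177.8]
side [600.8   2.3  -4.1  89.7 175.4]
wrist [599.6   2.1  -3.9  90.5 176. ]
```

View pics/w1z.png

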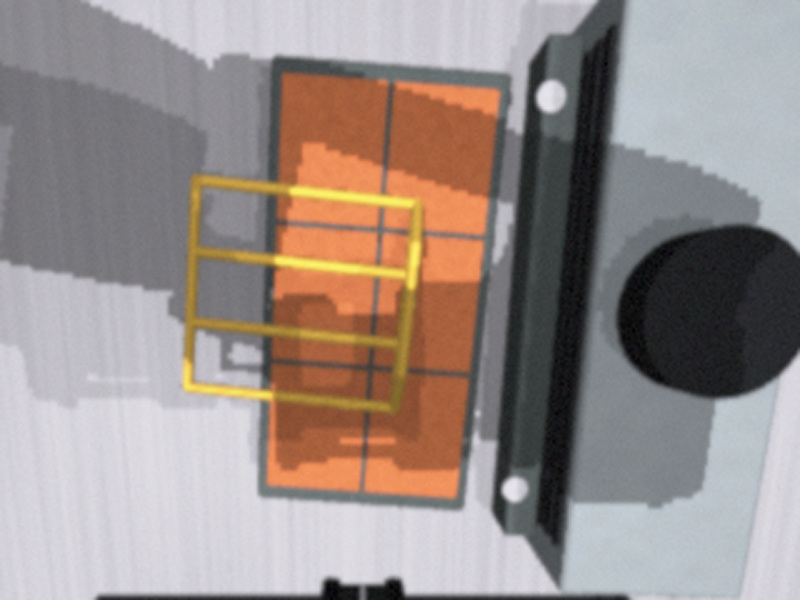

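The frame is riding well. In this crop, the bar rivets are at (551,96) and (515,488), the hearth's far edge runs (510,75)–(463,505), and the bar front bottom runs (533,48)–(493,512).

Run:
```python
from fit import *
from look import unproj
import json
p=json.load(open("w1.json"))
Z=lambda a:np.array(a,float)/2.5+[180,0]-.3
P=unproj(p,Z([(551,96),(515,488)]),.042)*1000;d=P[0]-P[1]
print("rivets",P.mean(0).round(1),np.degrees(np.arctan2(-d[0],d[1])).round(2))
F=lambda y,z:(0,y*.11,z*.04)
rep("bar",*fit([(p,[F(1,1),F(-1,1),F(1,0),F(-1,0)],Z([(549,36),(507,532),(532,60),(493,512)]))],[.67,0,0]))
H=lambda x,y,z:(x*.05,y*.095,z*.045)
rep("hearth",*fit([(p,[H(1,1,1),H(1,-1,1),H(-1,1,1),H(-1,-1,1)],Z([(510,75),(463,507),(275,57),(261,494)]))],[.6,0,0]))
```

```text
rivets [6.7e+02 1.0e-01 4.2e+01] -1.89
bar [668.2  -0. ] yaw -1.7 rms 1.13
hearth [600.    1.4] yaw -3.88 rms 1.59
```

```bash
python3 -m jog '{"slide":[[0,-30,10],[0,-60,30],[0,-94,60],[0,-94,105],[0,-94,150],[0,-94,185],[0,-94,205],[0,-94,210],[0,-80,210],[0,-68,210],[0,-66,210]],"delta_rot":[[0,0,0],[0,0,0],[0,0,0],[0,0,0],[0,0,0],[0,0,0],[0,0,0],[0,0,0],[0,0,0],[0,0,0],[0,0,0]],"fingers":[1,1,1,1,1,1,1,1,1,1,1]}'&& python3 -m jog '{"slide":[[0,3,0],[0,6,0],[0,9,-0.5],[-1,12,-0.5],[-2,15,-0.5],[-3,18,-0.5],[-3.5,20,-0.5],[-4,22,-0.5],[-4,22,-0.5]],"delta_rot":[[0,0,0],[0,0,0],[0,0,0],[0,0,0],[0,0,0],[0,0,0],[0,0,0],[0,0,0],[0,0,0]],"fingers":[1,1,1,1,1,1,1,1,1]}'; python3 look.py scene side
```

```text
t: 24.45
ee_pos: [0.5316, -0.0707, 0.0241]
tcp_rot: [0.001, 0.707, 0.708, 0.001]
force: [1.7, 0.4, -0.1]
finger_gap: 0.005
grasp_force: 0.0
t: 25.35
ee_pos: [0.5493, -0.0744, 0.0227]
tcp_rot: [-0.002, 0.707, 0.708, -0.002]
force: [-6.2, -0.9, 5.5]
finger_gap: 0.005
grasp_force: 4.0
scene [604.9   3.6   2.1  92.2 177.6]
side [610.1 -49.9   2.1  68.2  87.8]
```

```bash
python3 -m jog '{"slide":[[-2,-10,0],[-3,-46,0],[20,-52,0],[60,-52,0],[100,-52,0],[140,-52,0],[154,-52,0],[154,-50,0],[154,-32,0],[154,-19,0],[154,-17,0]],"delta_rot":[[0,0,0],[0,0,0],[0,0,0],[0,0,0],[0,0,0],[0,0,0],[0,0,0],[0,0,0],[0,0,0],[0,0,0],[0,0,0]],"fingers":[1,1,1,1,1,1,1,1,1,1,1]}'&& python3 -m jog '{"slide":[[0,3,0.5],[0,6,0.5],[0.5,9,0],[1,11,0],[1.5,13,-0.5],[2,15,-0.5],[2,16,-0.5],[2,16,-0.5]],"delta_rot":[[0,0,0],[0,0,0],[0,0,0],[0,0,0],[0,0,0],[0,0,0],[0,0,0],[0,0,0]],"fingers":[1,1,1,1,1,1,1,1]}'; python3 look.py scene side
```

```text
t: 26.55
ee_pos: [0.536, 0.0782, 0.0233]
tcp_rot: [0.001, 0.707, 0.707, 0.0]
force: [0.5, -0.8, 0.3]
finger_gap: 0.007
grasp_force: 0.0
t: 27.35
ee_pos: [0.5499, 0.0823, 0.023]
tcp_rot: [-0.001, 0.707, 0.708, -0.0]
force: [-3.8, 1.6, -1.1]
finger_gap: 0.008
grasp_force: 1.5
scene [ 6.073e+02  3.400e+00 -5.000e-01  9.190e+01  1.779e+02]
side [610.3   3.5  -0.8  90.4 175.2]
```

```bash
python3 -m jog '{"slide":[[0,1,0],[0,2,0],[0.5,3,0],[0.5,4,0],[1,5,0],[1,6,0],[1,6,0]],"delta_rot":[[0,0,0],[0,0,0],[0,0,0],[0,0,0],[0,0,0],[0,0,0],[0,0,0]],"fingers":[1,1,1,1,1,1,1]}'; python3 look.py scene side
```

```text
t: 28.15
ee_pos: [0.5566, 0.0829, 0.0234]
tcp_rot: [0.0, 0.707, 0.708, 0.0]
force: [-3.5, 1.6, -0.2]
finger_gap: 0.004
grasp_force: 1.4
scene [610.8   2.6  -2.7  92.6 177.5]
side [613.3   2.6  -3.1  90.6 175.3]
```

```bash
python3 -m jog '{"slide":[[0,1,0],[0,2,0],[0,3,0],[0,3,0]],"delta_rot":[[0,0,0],[0,0,0],[0,0,0],[0,0,0]],"fingers":[1,1,1,1]}'; python3 look.py scene side
```

```text
t: 28.65
ee_pos: [0.5592, 0.083, 0.0234]
tcp_rot: [-0.0, 0.707, 0.708, -0.0]
force: [-4.7, 2.8, -0.0]
finger_gap: 0.01
grasp_force: 2.1
scene [612.8   1.9  -4.1  92.8 177.6]
side [615.4   2.1  -4.6  90.  175.6]
```

```bash
python3 -m jog '{"slide":[[2,-12,0],[3,-40,0],[0,-56,0],[-45,-57,0],[-90,-57,0],[-130,-57,0],[-153,-57,0],[-153,-55,0],[-153,-35,0],[-153,-25,0],[-153,-23,0]],"delta_rot":[[0,0,0],[0,0,0],[0,0,0],[0,0,0],[0,0,0],[0,0,0],[0,0,0],[0,0,0],[0,0,0],[0,0,0],[0,0,0]],"fingers":[1,1,1,1,1,1,1,1,1,1,1]}'&& python3 -m jog '{"slide":[[0,3,0],[0,6,0],[0,8,-0.5],[0,10,-0.5],[-0.5,12,-0.5],[-1,13,-0.5],[-1,13,-0.5]],"delta_rot":[[0,0,0],[0,0,0],[0,0,0],[0,0,0],[0,0,0],[0,0,0],[0,0,0]],"fingers":[1,1,1,1,1,1,1]}'; python3 look.py scene side
```

```text
t: 29.85
ee_pos: [0.5385, -0.0699, 0.0241]
tcp_rot: [0.001, 0.706, 0.708, 0.001]
force: [-0.5, 0.1, -0.1]
finger_gap: 0.004
grasp_force: 0.0
t: 30.55
ee_pos: [0.5486, -0.0707, 0.0236]
tcp_rot: [-0.001, 0.707, 0.708, -0.0]
force: [-5.2, 2.5, 3.7]
finger_gap: 0.003
grasp_force: 2.6
scene [611.9   2.   -3.6  92.1 177.7]
side [612.3 -48.1  -3.9  74.3  88. ]
```

```bash
python3 -m jog '{"slide":[[0,1,0],[0,2,0],[-0.5,3,0],[-0.5,4,0],[-0.5,5,0],[-0.5,5,0]],"delta_rot":[[0,0,0],[0,0,0],[0,0,0],[0,0,0],[0,0,0],[0,0,0]],"fingers":[1,1,1,1,1,1]}'; python3 look.py scene
```

```text
t: 31.25
ee_pos: [0.5532, -0.0723, 0.0236]
tcp_rot: [-0.001, 0.707, 0.708, -0.001]
force: [-6.5, -1.7, 3.5]
finger_gap: 0.009
grasp_force: 3.4
scene [613.4   2.3  -1.9  92.8 177.5]
```

```bash
python3 -m jog '{"slide":[[0,0.5,0],[0,1,0],[0,1.5,0],[0,1.5,0]],"delta_rot":[[0,0,0],[0,0,0],[0,0,0],[0,0,0]],"fingers":[1,1,1,1]}'; python3 look.py scene
```

```text
t: 31.7
ee_pos: [0.5546, -0.0726, 0.0236]
tcp_rot: [-0.001, 0.707, 0.708, -0.001]
force: [-6.7, -2.1, 3.4]
finger_gap: 0.005
grasp_force: 3.6
scene [614.2   2.4  -1.6  92.1 177.9]
```

```bash
python3 -m jog '{"slide":[[0,0.5,0],[0,1,0],[0,1.5,0],[0,2,0],[0,2,0]],"delta_rot":[[0,0,0],[0,0,0],[0,0,0],[0,0,0],[0,0,0]],"fingers":[1,1,1,1,1]}'; python3 look.py scene
```

```text
t: 32.25
ee_pos: [0.555, -0.0726, 0.0236]
tcp_rot: [-0.002, 0.707, 0.708, -0.003]
force: [-13.2, -3.5, 9.6]
finger_gap: 0.004
grasp_force: 7.1
scene [614.3   2.5  -1.6  92.  177.7]
```

```bash
python3 -m jog '{"slide":[[-2,-10,0],[-3,-42,0],[20,-48,0],[60,-48,0],[100,-48,0],[140,-48,0],[152,-48,0],[152,-46,0],[152,-28,0],[152,-14,0],[152,-11,0]],"delta_rot":[[0,0,0],[0,0,0],[0,0,0],[0,0,0],[0,0,0],[0,0,0],[0,0,0],[0,0,0],[0,0,0],[0,0,0],[0,0,0]],"fingers":[1,1,1,1,1,1,1,1,1,1,1]}'&& python3 -m jog '{"slide":[[0,3,0.5],[0,6,0.5],[0,8,0],[0,9,0],[0,10,0],[0,10,0]],"delta_rot":[[0,0,0],[0,0,0],[0,0,0],[0,0,0],[0,0,0],[0,0,0]],"fingers":[1,1,1,1,1,1]}'; python3 look.py scene side
```

```text
t: 33.4
ee_pos: [0.5489, 0.0787, 0.0243]
tcp_rot: [0.001, 0.707, 0.707, 0.001]
force: [0.4, -0.3, -0.8]
finger_gap: 0.003
grasp_force: 0.0
t: 34.0
ee_pos: [0.5569, 0.0804, 0.0239]
tcp_rot: [0.0, 0.707, 0.708, 0.0]
force: [0.3, 0.2, -0.6]
finger_gap: 0.002
grasp_force: 0.0
scene [614.7   2.3  -1.2  91.8 177.8]
side [617.2   2.2  -1.3  90.9 175.7]
```

```bash
python3 -m jog '{"slide":[[0,1,0],[0,2,0],[0,3,0],[0,3.5,0],[0,3.5,0]],"delta_rot":[[0,0,0],[0,0,0],[0,0,0],[0,0,0],[0,0,0]],"fingers":[1,1,1,1,1]}'; python3 look.py scene side
```

```text
t: 34.6
ee_pos: [0.5586, 0.0804, 0.0237]
tcp_rot: [-0.001, 0.707, 0.708, -0.001]
force: [-7.6, -0.1, 5.9]
finger_gap: 0.005
grasp_force: 3.9
scene [614.7   2.2  -1.2  91.8 177.5]
side [617.7   2.2  -1.3  89.9 175.7]
```

```bash
python3 -m jog '{"slide":[[0,0.5,-0.5],[0,1,-1],[0,1.5,-1.5],[0,1.5,-1.5]],"delta_rot":[[0,0,0],[0,0,0],[0,0,0],[0,0,0]],"fingers":[1,1,1,1]}'; python3 look.py scene side
```

```text
t: 35.1
ee_pos: [0.5602, 0.0806, 0.0243]
tcp_rot: [-0.001, 0.707, 0.708, -0.001]
force: [-5.5, 1.5, -2.6]
finger_gap: 0.004
grasp_force: 2.6
scene [615.6   2.2  -1.8  92.7 177.5]
side [618.5   2.4  -2.2  90.4 175.2]
```

```bash
python3 -m jog '{"slide":[[0,0.5,0],[0,1,0],[0,1.5,0],[0,2,0],[0,2,0]],"delta_rot":[[0,0,0],[0,0,0],[0,0,0],[0,0,0],[0,0,0]],"fingers":[1,1,1,1,1]}'; python3 look.py scene side
```

```text
t: 35.7
ee_pos: [0.5602, 0.0806, 0.0242]
tcp_rot: [-0.003, 0.707, 0.708, -0.003]
force: [-12.4, 0.9, 5.3]
finger_gap: 0.003
grasp_force: 6.4
scene [616.    2.5  -2.4  92.7 177.5]
side [618.4   2.2  -2.   90.3 175.7]
```

```bash
python3 -m jog '{"slide":[[0,0.5,0],[0,1,-0.5],[0,1.5,-1],[0,1.5,-1],[0,1.5,-1],[0,1.5,-1]],"delta_rot":[[0,0,0],[0,0,0],[0,0,0],[0,0,0],[0,0,0],[0,0,0]],"fingers":[1,1,1,1,1,1]}'
```

```text
t: 36.4
ee_pos: [0.5603, 0.0806, 0.0243]
tcp_rot: [-0.004, 0.707, 0.708, -0.004]
force: [-15.2, 1.2, 3.6]
finger_gap: 0.003
grasp_force: 7.4
```

```bash
python3 -m jog '{"slide":[[2,-12,0],[3,-48,-10],[0,-56,-50],[-20,-56,-95],[-60,-45,-130],[-100,-20,-150],[-140,10,-165],[-151,40,-175],[-151,60,-180],[-151,60,-180],[-151,60,-180]],"delta_rot":[[0,0,0],[0,0,0],[0,0,0],[0,0,0],[0,0,0],[0,0,0],[0,0,0],[0,0,0],[0,0,0],[0,0,0],[0,0,0]],"fingers":[1,1,1,1,1,1,1,1,1,1,1]}'; python3 look.py
python3 - <<'E'
from workcell import env
import cv2,numpy as np,json
p=env.camera_params("wrist");im=env.capture("wrist");cv2.imwrite("pics/w2.png",im)
json.dump({k:np.array(v).tolist() for k,v in p.items()},open("w2.json","w"))
cv2.imwrite("pics/w2z.png",cv2.resize(im[0:240,160:480],None,fx=2.5,fy=2.5,interpolation=cv2.INTER_CUBIC))
E
```

```text
t: 37.5
ee_pos: [0.6255, -0.0706, 0.2061]
tcp_rot: [0.0, 0.707, 0.708, -0.0]
force: [1.4, 0.2, -0.6]
finger_gap: 0.005
grasp_force: 0.0
scene [614.9   2.4  -2.1  92.3 177.5]
side [618.6   2.4  -2.2  90.2 175.1]
wrist [616.8   2.2  -2.   90.2 176. ]
```

View pics/w2z.png

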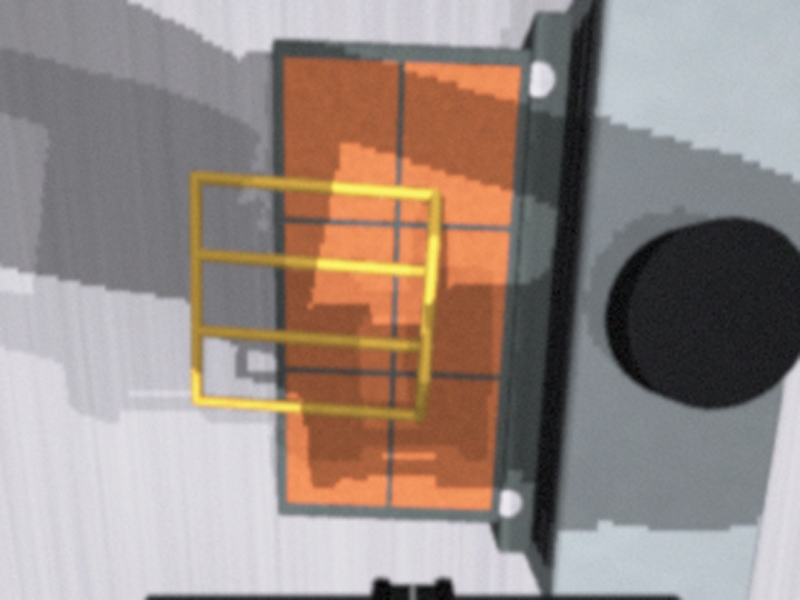

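The hearth sits flush, and the frame is undisturbed. The rivets are at (541,78) and (508,503), and the bar's top-face ends are near y=13 and y=551. Next I'll check the centring.

Run:
```python
from look import *
import json
p=json.load(open("w2.json"));im=cv2.imread("pics/w2.png")
x,y,th,_,_=brick(im,p)
Z=lambda a:np.array(a,float)/2.5+[160,0]-.3
for n,px,z in(("rivets",[(541,78),(508,503)],.042),("bar top ends",[(553,13),(514,551)],.04),("hearth top far",[(530,50),(494,520)],.045)):
    P=unproj(p,Z(px),z)[:,:2]*1000;d=P-[x,y];a=np.radians(-1.85)
    print(n,P.round(1).tolist(),"y in hearth frame",(-np.sin(a)*d[:,0]+np.cos(a)*d[:,1]).round(1), "mean",(-np.sin(a)*d[:,0]+np.cos(a)*d[:,1]).mean().round(2),"yaw",np.degrees(np.arctan2(-(P[0]-P[1])[0],(P[0]-P[1])[1])).round(2))
```

```text
rivets [[673.7, 85.4], [667.2, -85.3]] y in hearth frame [ 85.  -85.7] mean -0.36 yaw -2.18
bar top ends [[677.5, 108.1], [671.1, -108.6]] y in hearth frame [ 107.9 -109. ] mean -0.56 yaw -1.7
hearth top far [[668.6, 94.1], [660.9, -92.3]] y in hearth frame [ 93.6 -93. ] mean 0.3 yaw -2.38
```

```bash
python3 -m jog '{"slide":[[0,-45,5],[0,-90,20],[-1,-115,55],[-1,-115,100],[-1,-115,145],[-1,-115,172],[-1,-115,182],[-1,-100,182],[-1,-88,182],[-1,-82,182],[-1,-80,182]],"delta_rot":[[0,0,0],[0,0,0],[0,0,0],[0,0,0],[0,0,0],[0,0,0],[0,0,0],[0,0,0],[0,0,0],[0,0,0],[0,0,0]],"fingers":[1,1,1,1,1,1,1,1,1,1,1]}'&& python3 -m jog '{"slide":[[0,2,0],[0,4,0],[0,6,0],[0,7,0],[0,8,0],[0,8,0]],"delta_rot":[[0,0,0],[0,0,0],[0,0,0],[0,0,0],[0,0,0],[0,0,0]],"fingers":[1,1,1,1,1,1]}'
```

```text
t: 38.8
ee_pos: [0.5467, -0.0717, 0.0255]
tcp_rot: [0.001, 0.706, 0.708, 0.0]
force: [-0.5, 0.1, -0.0]
finger_gap: 0.004
grasp_force: 0.0
t: 39.4
ee_pos: [0.5536, -0.0717, 0.0244]
tcp_rot: [-0.0, 0.707, 0.708, 0.0]
force: [0.4, -0.3, -0.3]
finger_gap: 0.004
grasp_force: 0.0
```

```bash
python3 -m jog '{"slide":[[0,1,0],[0,2,0],[0,3,0],[0,4,-0.5],[0,4,-0.5]],"delta_rot":[[0,0,0],[0,0,0],[0,0,0],[0,0,0],[0,0,0]],"fingers":[1,1,1,1,1]}'
```

```text
t: 39.9
ee_pos: [0.5551, -0.0716, 0.0241]
tcp_rot: [-0.002, 0.707, 0.708, -0.002]
force: [-8.6, -1.4, 4.4]
finger_gap: 0.002
grasp_force: 4.2
```

```bash
python3 -m jog '{"slide":[[0,1,-0.5],[0,2,-1],[0,3,-1],[0,3,-1],[0,3,-1],[0,3,-1],[0,3,-1],[0,3,-1]],"delta_rot":[[0,0,0],[0,0,0],[0,0,0],[0,0,0],[0,0,0],[0,0,0],[0,0,0],[0,0,0]],"fingers":[1,1,1,1,1,1,1,1]}'; python3 look.py scene
```

```text
t: 40.7
ee_pos: [0.5551, -0.0716, 0.0242]
tcp_rot: [-0.004, 0.707, 0.708, -0.004]
force: [-16.7, -3.6, 7.8]
finger_gap: 0.005
grasp_force: 8.3
scene [615.1   2.3  -1.8  91.2 177.9]
```

```bash
python3 -m jog '{"slide":[[0,-6,0],[-2,-20,0],[-3,-50,0],[20,-55,0],[60,-55,0],[100,-55,0],[140,-55,0],[152,-55,0],[152,-50,0],[152,-28,0],[152,-10,0],[152,-7,0]],"delta_rot":[[0,0,0],[0,0,0],[0,0,0],[0,0,0],[0,0,0],[0,0,0],[0,0,0],[0,0,0],[0,0,0],[0,0,0],[0,0,0],[0,0,0]],"fingers":[1,1,1,1,1,1,1,1,1,1,1,1]}'&& python3 -m jog '{"slide":[[0,2,0],[0,4,0],[0,5,0],[0,6,0],[0,6,0]],"delta_rot":[[0,0,0],[0,0,0],[0,0,0],[0,0,0],[0,0,0]],"fingers":[1,1,1,1,1]}'
```

```text
t: 41.95
ee_pos: [0.5562, 0.0787, 0.0265]
tcp_rot: [0.001, 0.707, 0.707, 0.001]
force: [0.9, -0.8, 0.4]
finger_gap: 0.005
grasp_force: 0.0
t: 42.45
ee_pos: [0.5592, 0.0803, 0.0259]
tcp_rot: [0.0, 0.707, 0.708, -0.0]
force: [0.3, 0.1, 0.2]
finger_gap: 0.003
grasp_force: 0.0
```

```bash
python3 -m jog '{"slide":[[0,1,0],[0,2,0],[0,3,0],[0,4,-0.5],[0,5,-1],[0,5,-1],[0,5,-1],[0,5,-1]],"delta_rot":[[0,0,0],[0,0,0],[0,0,0],[0,0,0],[0,0,0],[0,0,0],[0,0,0],[0,0,0]],"fingers":[1,1,1,1,1,1,1,1]}'
```

```text
t: 43.25
ee_pos: [0.5603, 0.0805, 0.0257]
tcp_rot: [-0.003, 0.707, 0.708, -0.003]
force: [-11.4, -0.6, 6.0]
finger_gap: 0.005
grasp_force: 5.9
```

```bash
python3 -m jog '{"slide":[[0,1,-0.5],[0,2,-1],[0,2,-1],[0,2,-1],[0,2,-1],[0,2,-1],[0,2,-1],[0,2,-1]],"delta_rot":[[0,0,0],[0,0,0],[0,0,0],[0,0,0],[0,0,0],[0,0,0],[0,0,0],[0,0,0]],"fingers":[1,1,1,1,1,1,1,1]}'&&python3 -m jog '{"slide":[[0,-4,0],[1,-15,0],[3,-45,0],[3,-60,-20],[3,-70,-60],[3,-70,-100],[3,-70,-150],[3,-70,-180],[3,-70,-180],[3,-70,-180]],"delta_rot":[[0,0,0],[0,0,0],[0,0,0],[0,0,0],[0,0,0],[0,0,0],[0,0,0],[0,0,0],[0,0,0],[0,0,0]],"fingers":[1,1,1,1,1,1,1,1,1,1]}'; python3 look.py
python3 - <<'E'
from workcell import env
import cv2
a=env.capture("side")[110:360,200:450]
cv2.imwrite("pics/fin.png",cv2.resize(a,None,fx=2.3,fy=2.3,interpolation=cv2.INTER_CUBIC))
E
```

```text
t: 44.05
ee_pos: [0.5603, 0.0805, 0.0257]
tcp_rot: [-0.005, 0.707, 0.708, -0.005]
force: [-14.9, -1.2, 6.8]
finger_gap: 0.007
grasp_force: 7.9
t: 45.05
ee_pos: [0.4968, 0.0834, 0.2088]
tcp_rot: [0.001, 0.707, 0.708, 0.001]
force: [-0.5, -0.7, -1.2]
finger_gap: 0.004
grasp_force: 0.0
scene [615.9   2.6  -2.3  92.7 177.8]
side [618.5   2.1  -2.   90.  176. ]
wrist [618.   42.3  -2.1  90.9  96.5]
```

View pics/fin.png

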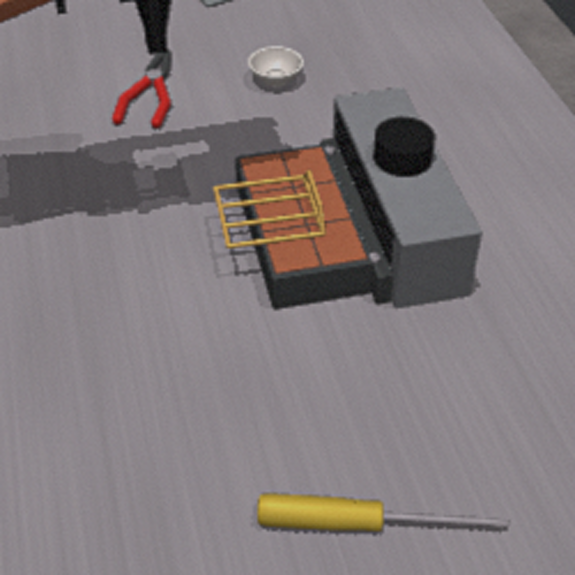

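The hearth is flush on the bar, around (250–370, 150–300) in this crop. The frame is still in place, and the pliers, dish and driver haven't moved.

```bash
python3 -c "
from workcell import env
print(env.sign_off())"
```

```text
the job is handed in; nothing more can be done
None
```

I crept the hearth home in about 45 s and handed the job in: it sits flush on the bumper bar, centred to within about 0.5 mm by camera, pressed at each near corner with 15–17 N forward (highest reading in any push about 19 N total), and the wire frame, pliers, dish and screwdriver look undisturbed.

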